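# Tap the blind hole: half forward, quarter back, down to the bottom

## Task

Put the tap driver squarely over the square end of the tap that stands in the clamped aluminium part and turn the tap clockwise by half a turn, then back by a quarter turn to break the chip. Then turn it forward again until you feel it bottom in the blind hole (some 40 to 85 degrees beyond the first half turn), stop there at once without forcing it, and leave the driver standing on the tap with nothing around it disturbed.

Things in the scene. Friction and masses are not known exactly. Their poses are not given: they have to be found in the camera images.
- driver_grip (a point): Centre of the gripping part of the loose tap driver, on its axis, 43 mm above its lower face; z up along the axis. The driver stands upright on the bench, 66 mm tall, about 160 g: the upper 48 mm is a round knurled steel head, 30 mm across, to be gripped at any yaw; the lower 18 mm is a dark 30 x 30 mm block with a square socket open downward. x and y run along the yellow cross on its top.
- driver_mouth (a point): Centre of the open lower face of the driver, 43 mm below driver_grip. The socket is 18 mm deep and 15.3 mm wide (for the 14 mm square of the tap), its mouth chamfered by 1.2 mm; x and y are parallel to its sides and to the yellow cross. It goes over the square at any quarter turn.
- tap_square (a point): Centre of the top of the tap's square end, 65 mm above the bench at the start; z up, x and y parallel to the sides of the square, turning with the tap. The square is 14 mm wide and 15 mm tall, its top 2.5 mm stepped in to 12 mm. Under it is a round flange, 30 mm across, 5 mm thick, on which the seated driver's lower face stands (15 mm below this point).
- tap (a joint): Angle of the tap, rad: 0 at the start, growing as it is turned forward (clockwise from above), 3.14 after half a turn. It sinks 2 mm a turn and stays where it is left. It turns stiffly (about 0.1 N m). The bottom of the hole is met somewhere between 3.85 and 4.6; where, must be felt.
- tap_base: The hole's rim with the tap in it: origin on the axis of the boss at bench height, fixed (does not turn). At the bottom of the hole the torque needed rises steeply, by about 0.04 N m for each degree; beyond about 0.55 N m in all the tap would snap.
- hole_bottom: The bottom of the blind hole, unseen inside the boss: origin on the boss's axis, at bench height. Its pose does not tell how far the tap can turn. (Mind the monitor on its stand straight ahead of the robot, y = -0.37 to 0.13, x = 0.3 to 0.45, up to z = 0.62: the work lies to its left; an arm starting on its right must fold in to 0.26 m from its base axis, tool 0.45 m up, to swing past.)
- workpiece: Fixed: aluminium flange (84 mm across, 22 mm high) with a boss 54 mm across and 40 mm high, held by two small toe clamps (36 mm high) on a 120 x 100 x 10 mm steel plate. Origin on the axis of the hole at bench height, x along the 120 mm side.
- oil_bottle: Bystander: yellow dropper bottle with a red cap, 38 mm across, 104 mm tall; origin at the centre of its foot.
- screw_jar: Bystander: clear jar with a grey cap, 49 mm across, 58 mm tall; origin at the centre of its foot.
- caliper: Bystander: caliper lying flat, 64 x 170 x 12 mm; origin at the centre of its underside.
There are look-alikes about, which are no part of the job. What is shaped like the part that bears driver_grip but pink is not meant.

How it is judged:
By the outcome, as a careful person would: the job done as asked, in the order asked, and still so for the second after the job is handed in, with the robot touching nothing.
It also fails if it takes over 72 s, if anything falls off the work surface, if the arm or the gripper's body presses on something with over 40 N, if the wrist force passes 120 N, or if a joint passes its speed limit or range.

## Robot

A 7-joint arm with a two-finger parallel gripper is mounted at the origin on a cart in front of the work surface, level with it; the furniture and walls round the work are solid. World frame = base frame: x ahead of the robot, y to its left, z up, the work surface at z = 0. Lengths are in m, angles in rad, forces in N, time in s.
With the tool pointing down it reaches from about 0.4 to 0.9 m from the base axis. Payload 5.6 kg.
Tool frame: the origin (TCP) lies at the very end of the fingers, on their centre line; the grasp point (between the pads) lies 19 mm behind it; z points along the fingers, y is the direction in which the jaws open and shut (so a half turn about z gives the same grasp; the last joint's range is limited). The gripper opens to 92 mm and grips with 3 to 60 N. Pads are 20 mm wide; open, the fingers measure 128 mm over their backs; the gripper's body (75 mm by 189 mm) begins 69 mm behind the grasp point.
Start: joints at [-1.241, 0.468, -0.012, 1.603, 0.006, 1.071, -0.056], TCP at [0.237, 0.605, 0.215] pointing down, gripper open.
Joint ranges: [-2.53, 2.53], [-0.31, 2.02], [-1.57, 1.55], [0.28, 2.44], [-1.29, 4.43], [0.15, 1.84], [-2.92, 2.92]. Speed limits (rad/s): [2.57, 2.57, 3.14, 3.14, 3.14, 3.14, 3.14].

## Interface

Orientations are given as a unit quaternion [w, x, y, z].
In Python, from workcell import r gives the robot as it stands.
- The arm moves only by the tool play_rows, never from a script. Its argument "rows" is a list of rows, each a list of 2 entries, a list of its own where there are three numbers: the shift along the tool's x, y, z in units of 25 mm (1.0 is 25 mm), then the turn, a rotation vector about the tool's x, y, z in rad. In form: [[[x, y, z], [rx, ry, rz]], ...]. A call has 1 to 12 rows; each row shifts and turns the commanded pose from where the row before left it, along the tool's axes as they then stand; what a row does not reach is not made up. A row lasts 1/12 s, in which the tool goes at most 41.7 mm and 7.16 degrees, less where a joint would pass 70% of its speed; a pose out of reach is approached as far as the arm can. A call is refused whole if a number of a shift passes 1 or a number of a turn 0.125, either way. A call with a gripper value outside its range is refused whole. "hand" is the opening, from -1 (shut) to 1 (fully open), set as the call begins (left out, the last holds). The fingers move at their own pace and stop on an object; "grip_force" is the grip in N (left out, the last holds). Time passes only in rows, so rows that do not move let the fingers close. It gives the time, the measured TCP pose, the force and the opening at its end, in the units of the state.
- r.observe(): the state, without advancing time (a new reading comes with each control period).
- r.read_camera(name): name is "scene" or "top"; returns a dict with "frame" (420x560x3 uint8, red, green, blue), "depth" (420x560 float32, m along the optical axis (not along the pixel's ray), 0 where there is no reading), "fx", "fy", "cx", "cy" (pixels), "dist_coeffs" ([k1, k2, p1, p2, k3] as OpenCV has them; the pictures are not rectified), "rvec" (rotation vector, rad) and "tvec" (3), from world to camera coordinates, as OpenCV has them. Camera axes: x right, y down, z forward; pixel columns grow to the right and rows downward; lengths in m; the calibration is good to about 2 mm. A picture is of the moment at which its call begins.
- r.finish_job(): hands the job in, once; it reports no verdict.
The state is a dict: "time_s": time; "joints": joint angles; "qvel": joint speeds; "tau": joint torques, N m; "position": TCP position; "orientation": TCP orientation; "force": force on the tool from outside, world axes, zero at the start; "ft_torque": the same for the moment, N m; "finger_gap": finger opening in m.
Only numpy, scipy, OpenCV 4.12 (cv2) and the standard library are available. Lean on these libraries where they do the work, as an engineer would, in place of code of your own. Each camera call takes 0.05 s, during which the arm holds its last target.

## Working session

There is one attempt and no reset: what is moved stays moved. The work goes in short steps, Python scripts to look and compute and a tool call to move; the robot and the scene stay as the last step left them, time stands still between calls to the robot, and variables do not carry over. Pictures are saved under pics/ and viewed, and the job is handed in when it is done.

Besides the shell and the picture viewer there is one more tool, called after "Emit:" as name([rows], argument=value, ...), one row to a line, values as JSON. play_rows: Moves the arm, as the interface text tells. Its arguments: {"type":"object","properties":{"rows":{"type":"array","items":{"type":"array"}},"hand":{"type":"number"},"grip_force":{"type":"number"}},"required":["rows"]}

```bash
mkdir -p pics; ls; cat > h.py <<'E'
import numpy as np, cv2
from workcell import r
def cam(n,save=None):
    c=r.read_camera(n)
    c['K']=np.array([[c['fx'],0,c['cx']],[0,c['fy'],c['cy']],[0,0,1]],float)
    c['R']=cv2.Rodrigues(np.array(c['rvec'],float))[0]; c['t']=np.array(c['tvec'],float)
    if save: cv2.imwrite('pics/'+save,c['frame'][:,:,::-1])
    return c
def plane(c,uv,z):
    p=cv2.undistortPoints(np.array(uv,float).reshape(-1,1,2),c['K'],np.array(c['dist_coeffs'],float)).reshape(-1,2)
    d=np.c_[p,np.ones(len(p))]@c['R']; o=-c['R'].T@c['t']
    return o+d*((z-o[2])/d[:,2])[:,None]
def proj(c,P):
    return cv2.projectPoints(np.array(P,float).reshape(-1,3),np.array(c['rvec'],float),c['t'],c['K'],np.array(c['dist_coeffs'],float))[0].reshape(-1,2)
E
python3 - <<'E'
from h import *
for n in('scene','top'):
    c=cam(n,n+'0.png'); print(n,c['fx'],-c['R'].T@c['t'])
print(r.observe())
E
```

```text
pics
scene 471.2596148908726 [-0.16985217  0.82822955  0.4426365 ]
top 485.2369292191805 [0.27711782 0.3330423  0.90352287]
{'time_s': 0.1, 'joints': array([-1.24098924,  0.46827808, -0.01158577,  1.60346494,  0.00599504,
        1.07140734, -0.05631461]), 'qvel': array([ 0.00091143, -0.00136952,  0.00157023, -0.00418202, -0.00061048,
        0.00076398,  0.00095226]), 'tau': array([ 1.53659887e-03, -5.21650958e+01, -1.23966680e-02, -2.44367301e+01,
       -5.68644097e-02,  1.40236810e-02,  5.39913185e-05]), 'position': array([0.23664114, 0.60486528, 0.21377032]), 'orientation': array([-8.42735424e-05,  1.85373563e-01,  9.82667829e-01, -7.57057351e-04]), 'force': array([-0.9032811 ,  0.40872114,  0.16093648]), 'ft_torque': array([-0.04078606, -0.02049761,  0.04869391]), 'finger_gap': 0.09176803122611696}
```

View pics/scene0.png

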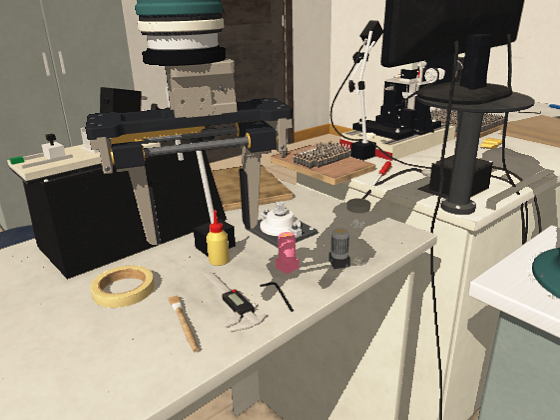

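View pics/top0.png

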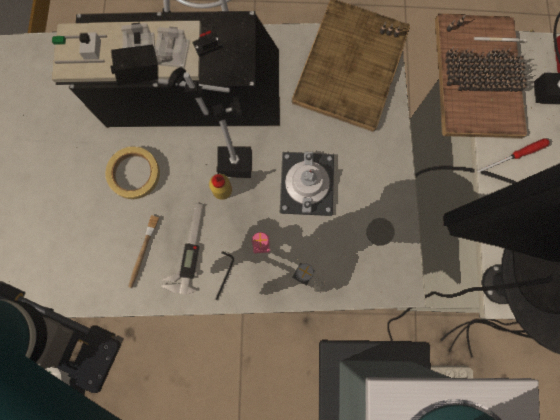

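The scene view shows the dark driver at about (340,247), the pink look-alike at (288,250), the part at (280,222) and the bottle at (218,245). In the top view the driver is at about (304,272), in shadow, and the tap at about (310,175). I'll zoom in.

```bash
python3 - <<'E'
from h import *
c=cam('top'); np.save('t.npy',c,allow_pickle=True)
s=cam('scene')
f=c['frame'][:,:,::-1]
a=cv2.resize(f[140:220,260:350],None,fx=6,fy=6,interpolation=cv2.INTER_CUBIC)
b=cv2.resize(f[230:310,240:330],None,fx=6,fy=6,interpolation=cv2.INTER_CUBIC)
b=np.clip(b.astype(float)*1.8,0,255).astype(np.uint8)
cv2.imwrite('pics/ta.png',a);cv2.imwrite('pics/tb.png',b)
g=s['frame'][:,:,::-1]
cv2.imwrite('pics/sa.png',cv2.resize(g[180:290,240:380],None,fx=5.5,fy=5.5,interpolation=cv2.INTER_CUBIC))
print(plane(c,[[310,175],[304,272],[0,0],[560,0],[220,185]],.065))
print(plane(s,[[280,205],[340,232]],.065))
print(r.observe()['time_s'])
E
```

```text
[[ 0.50756611  0.27371527  0.065     ]
 [ 0.33463452  0.28199118  0.065     ]
 [ 0.85540969  0.89533106  0.065     ]
 [ 0.89330145 -0.23407936  0.065     ]
 [ 0.48486978  0.43361574  0.065     ]]
[[0.49383836 0.28431563 0.065     ]
 [0.33194212 0.28282722 0.065     ]]
0.2
```

View pics/ta.png

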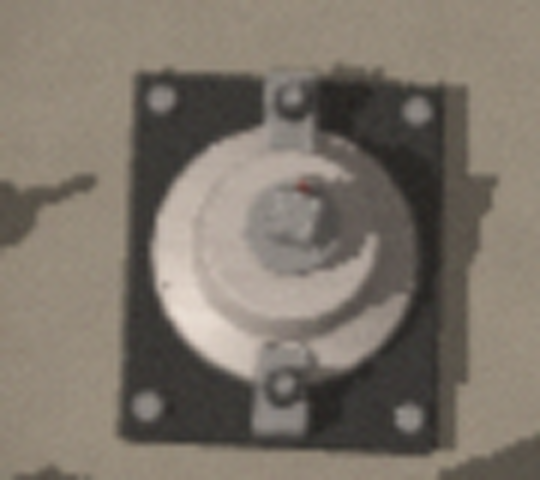

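View pics/tb.png

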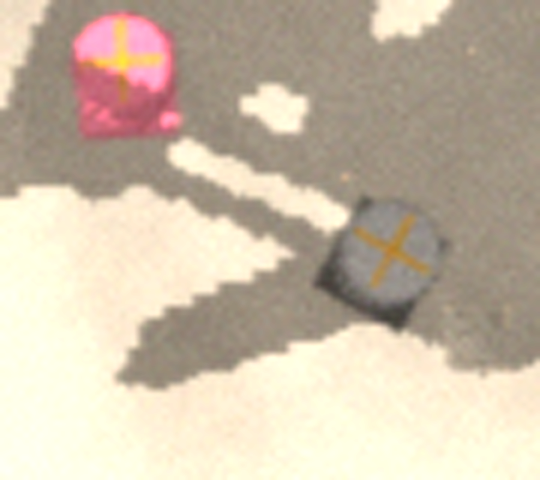

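View pics/sa.png

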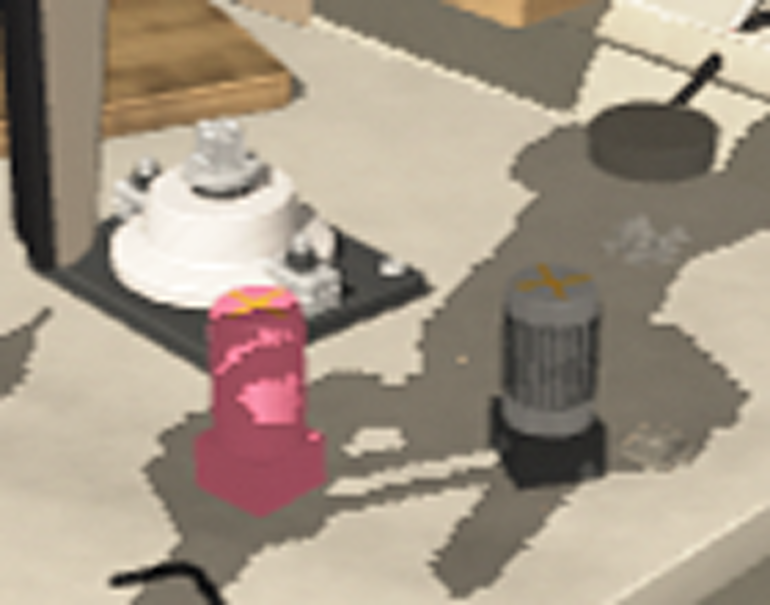

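```bash
python3 - <<'E'
from h import *
c=np.load('t.npy',allow_pickle=True).item()
f=c['frame'][:,:,::-1]
a=f[160:190,292:328]
a=cv2.resize(a,None,fx=20,fy=20,interpolation=cv2.INTER_CUBIC)
cv2.imwrite('pics/tc.png',np.clip(a.astype(float)*1.3-40,0,255))
# driver cross via colour mask
hsv=cv2.cvtColor(f,cv2.COLOR_BGR2HSV); 
roi=hsv[255:290,290:320]
m=((roi[...,0]>8)&(roi[...,0]<30)&(roi[...,1]>90)); ys,xs=np.nonzero(m); print(len(xs),xs.mean()+290,ys.mean()+255)
np.set_printoptions(linewidth=200,precision=4,suppress=True)
for row in roi[5:28,:,1]: print(' '.join('%3d'%v for v in row))
# depth heights
H,W=c['depth'].shape
vv,uu=np.mgrid[0:H:1,0:W:1]
p=cv2.undistortPoints(np.stack([uu,vv],-1).reshape(-1,1,2).astype(float),c['K'],np.array(c['dist_coeffs'])).reshape(-1,2)
P=np.c_[p,np.ones(len(p))]*c['depth'].reshape(-1,1)
Wd=((P-c['t'])@c['R']).reshape(H,W,3)
np.save('wd.npy',Wd)
z=Wd[...,2].copy(); z[c['depth']==0]=0
cv2.imwrite('pics/z.png',np.clip(z*255/0.5,0,255))
for (u,v) in [(235,160),(225,125),(205,100),(180,75),(135,60),(210,40),(220,105),(220,185),(480,220),(304,272),(310,175)]: print(u,v,Wd[v,u])
E
```

```text
41 304.7560975609756 271.1463414634146
 47  42  50  38  41  41  53  60  48  47  49  52  52  44  49  49  49  48  43  49  42  44  46  49  50  49  49  43  46  51
 51  46  51  42  44  52  38  38  45  49  49  40  53  46  48  54  48  49  38  41  42  47  49  49  46  47  49  46  45  45
 47  45  46  48  41  44  42  49  46  52  47  42  49  52  56  43  45  51  46  49  43  43  52  49  52  44  43  47  43  44
 48  50  47  51  44  48  45  42  44  43  40  36  43  42  42  40  28  38  48  51  45  44  46  43  42  49  56  45  49  46
 46  47  42  48  46  44  47  47  48  34  43  27  17  19  16  21  20  30  32  40  45  51  49  43  43  48  44  48  53  48
 46  44  45  42  47  45  48  47  43  34  22  20  18  13   9  18  23  34  65  43  39  45  36  38  49  49  49  47  52  50
 45  47  43  47  44  47  46  42  42  24  22  16  19  21  18  15  31  96 131  58  22  41  40  43  50  44  50  43  52  50
 46  46  46  47  45  48  49  49  30  41  33  30   9  18  22  27  71 146 104  37  19  23  36  46  54  52  46  51  41  46
 44  46  49  53  47  46  45  33  37 126 117  55  28  25  15  36 119 156  59  18  15  24  45  48  42  
[... 1454 characters left out ...]
  49
 40  50  44  51  54  44  46  50  45  45  54  32  38  20  26  23  29  28  25  45  46  44  50  45  58  57  42  49  51  45
 49  46  48  40  47  46  53  38  47  45  37  42  21  42  33  42  38  24  38  45  49  46  45  56  46  40  48  52  51  50
235 160 [0.5359 0.4101 0.0515]
225 125 [0.5526 0.4163 0.1834]
205 100 [0.6182 0.4591 0.1281]
180 75 [0.5905 0.4726 0.2751]
135 60 [0.5934 0.5268 0.3109]
210 40 [0.678  0.4423 0.2207]
220 105 [0.5666 0.4201 0.2286]
220 185 [0.4828 0.4326 0.0734]
480 220 [0.3651 0.1275 0.4317]
304 272 [0.3345 0.2821 0.0672]
310 175 [0.5076 0.2737 0.0649][ WARN:0@0.693] global loadsave.cpp:1063 imwrite_ Unsupported depth image for selected encoder is fallbacked to CV_8U.
```

View pics/tc.png

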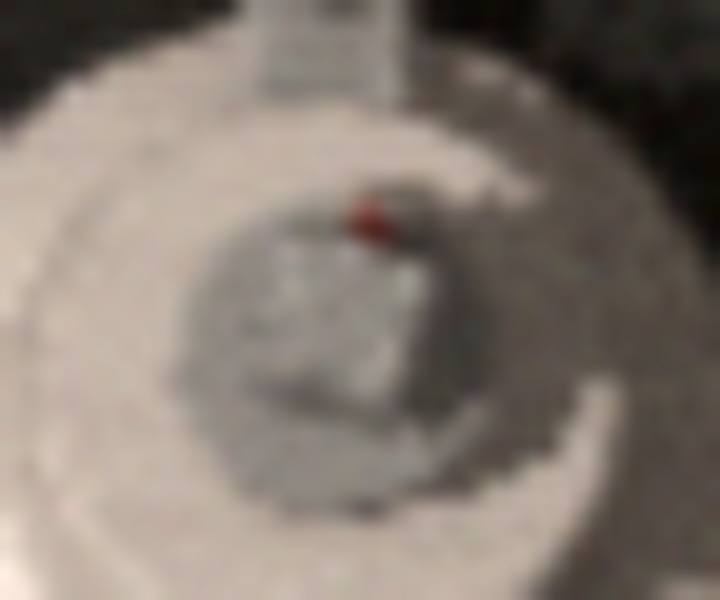

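View pics/z.png

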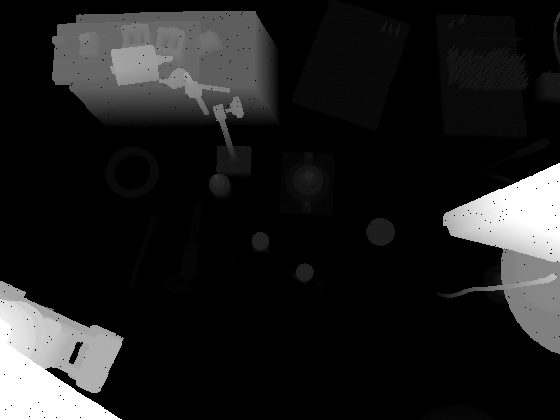

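```bash
cat > m.py <<'E'
from h import *
def quad_angle(g,u0,v0,rad):
    g=g.astype(float); gx=cv2.Sobel(g,cv2.CV_64F,1,0,ksize=3); gy=cv2.Sobel(g,cv2.CV_64F,0,1,ksize=3)
    vv,uu=np.mgrid[0:g.shape[0],0:g.shape[1]]
    m=(np.hypot(uu-u0,vv-v0)<rad)
    mag=np.hypot(gx,gy)[m]; th=np.arctan2(gy,gx)[m]
    z=(mag**2*np.exp(4j*th)).sum(); return np.degrees(np.angle(z))/4, abs(z)/(mag**2).sum()
E
python3 - <<'E'
from m import *
np.set_printoptions(precision=4,suppress=True)
c=np.load('t.npy',allow_pickle=True).item(); f=c['frame']
g=cv2.cvtColor(f,cv2.COLOR_RGB2GRAY)
for rad in (4.5,5.5,6.5): print('tap',quad_angle(g,292+335/20-.5,160+325/20-.5,rad))
# average of several frames (new noise)
# cross
S=cv2.cvtColor(f,cv2.COLOR_RGB2HSV)[...,1].astype(float)
w=np.clip(S-60,0,None); w[:255]=0; w[290:]=0; w[:,:292]=0; w[:,318:]=0
vv,uu=np.mgrid[0:420,0:560]
u0=(w*uu).sum()/w.sum(); v0=(w*vv).sum()/w.sum(); print('cross cen',u0,v0)
r2=np.hypot(uu-u0,vv-v0); ww=w*(r2>3)
th=np.arctan2(vv-v0,uu-u0); z=(ww*np.exp(4j*th)).sum(); print('cross px angle',np.degrees(np.angle(z))/4)
# world angles
def wang(u,v,a,z):
    a=np.radians(a); P=plane(c,[[u-5*np.cos(a),v-5*np.sin(a)],[u+5*np.cos(a),v+5*np.sin(a)]],z); d=P[1]-P[0]; return np.degrees(np.arctan2(d[1],d[0]))
print('driver',plane(c,[[u0,v0]],.066), wang(u0,v0,np.degrees(np.angle(z))/4,.066)%90)
for cen in [(335,325),(330,330)]:
    u,v=292+cen[0]/20-.5,160+cen[1]/20-.5
    print('tap',plane(c,[[u,v]],.065), wang(u,v,quad_angle(g,u,v,5.5)[0],.065)%90)
# plate corners z=.01 ; screws on plate
pc=np.array([[135,73],[443,85],[438,452],[120,438]],float)
uvp=(pc+.5)/6-.5+[260,140]
P=plane(c,uvp,.01); print(P, P.mean(0)); print(np.linalg.norm(np.roll(P,-1,0)-P,axis=1))
sc=np.array([[161,98],[418,110],[408,418],[147,406]],float); P=plane(c,(sc+.5)/6-.5+[260,140],.013); print('screws',P.mean(0))
# circle of tap flange z=.05: dark disc in tc center(335,360) r 145; boss
print('flange',plane(c,[[292+338/20-.5,160+362/20-.5]],.05))
E
```

```text
tap (np.float64(18.397854914712962), np.float64(0.5109173261891848))
tap (np.float64(16.750256903710607), np.float64(0.5355039633467813))
tap (np.float64(14.951845564056963), np.float64(0.31643033018896666))
cross cen 304.9455737704918 271.08295081967213
cross px angle 28.587403395869774
driver [[0.3362 0.2804 0.066 ]] 62.732505095903164
tap [[0.5061 0.2768 0.065 ]] 74.25126313113417
tap [[0.5056 0.2773 0.065 ]] 74.35206087516674
[[0.5675 0.3241 0.01  ]
 [0.5663 0.2251 0.01  ]
 [0.4464 0.2265 0.01  ]
 [0.4482 0.3261 0.01  ]] [0.5071 0.2754 0.01  ]
[0.099  0.12   0.0996 0.1193]
screws [0.5074 0.2758 0.013 ]
flange [[0.5067 0.2755 0.05  ]]
```

```bash
python3 - <<'E'
from m import *
def ov(c,name,u0,v0,w,h,k,cen,ang,dz=0,half=.006,z=.065,half2=.007):
    f=c['frame'][:,:,::-1]; a=cv2.resize(f[v0:v0+h,u0:u0+w],None,fx=k,fy=k,interpolation=cv2.INTER_CUBIC)
    a=np.clip(a.astype(float)*1.4-60,0,255).astype(np.uint8); b=a.copy()
    t=np.radians(ang)
    for hf,zz,col in((half,z,(0,255,0)),(half2,z-.0025,(255,0,0)),(half2,z-.015,(0,255,255))):
        q=[[cen[0]+hf*(sx*np.cos(t)-sy*np.sin(t)),cen[1]+hf*(sx*np.sin(t)+sy*np.cos(t)),zz] for sx,sy in((1,1),(-1,1),(-1,-1),(1,-1))]
        uv=((proj(c,q)-[u0,v0]+.5)*k-.5).astype(np.int32)
        cv2.polylines(b,[uv],True,col,1)
    cv2.imwrite('pics/'+name,np.hstack([a,b]))
c=np.load('t.npy',allow_pickle=True).item()
s=cam('scene'); np.save('s.npy',s,allow_pickle=True)
ov(c,'ov_t.png',298,162,24,28,16,(.5068,.2757),76)
ov(s,'ov_s.png',264,195,32,30,12,(.5068,.2757),76)
E
```

```text
(no output)
```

View pics/ov_t.png

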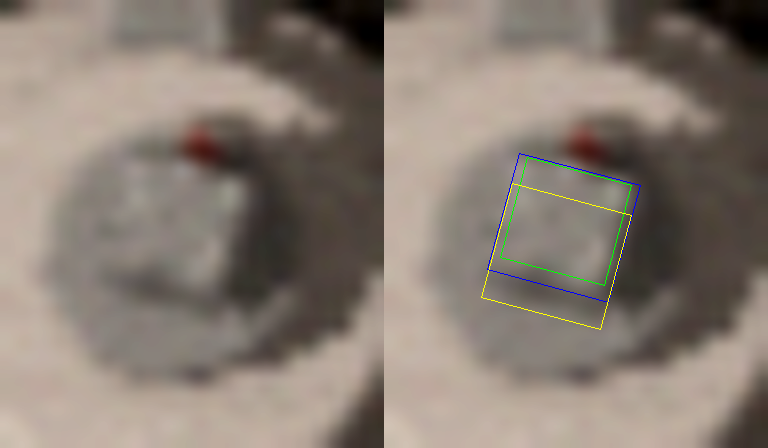

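View pics/ov_s.png

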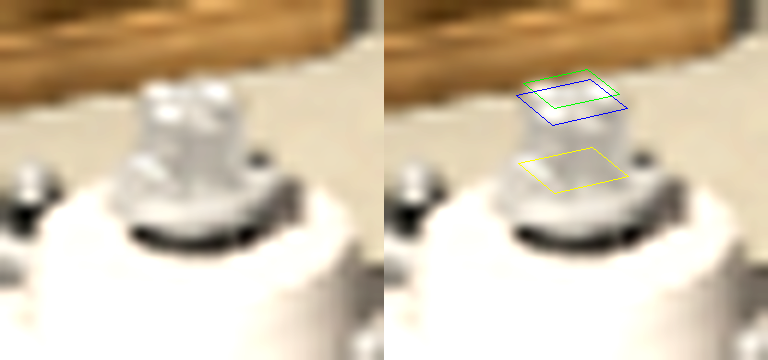

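Emit:
play_rows([
  [[-0.4, -0.5, 0], [0, 0, 0]],
  [[-0.767, -0.967, 0], [0, 0, 0]],
  [[-0.767, -0.967, 0], [0, 0, 0]],
  [[-0.767, -0.967, 0], [0, 0, 0]],
  [[-0.767, -0.967, 0], [0, 0, 0]],
  [[-0.767, -0.967, 0], [0, 0, 0]],
  [[-0.767, -0.967, 0], [0, 0, 0]],
  [[-0.767, -0.967, 0], [0, 0, 0]],
  [[-0.767, -0.967, 0], [0, 0, 0]],
  [[-0.767, -0.967, 0], [0, 0, 0]],
  [[-0.767, -0.967, 0], [0, 0, 0]],
  [[-0.367, -0.467, 0], [0, 0, 0]],
], hand=1, grip_force=40)

```text
time_s: 1.25
position: [0.3372, 0.2773, 0.2147]
orientation: [0.0, 0.187, 0.982, -0.0]
force: [-0.0, -0.7, -0.6]
finger_gap: 0.0918
```

Emit:
play_rows([
  [[0, 0, 0], [0, 0, -0.118]],
  [[0, 0, 0], [0, 0, -0.118]],
  [[0, 0, 0], [0, 0, -0.118]],
  [[0, 0, 0], [0, 0, -0.118]],
  [[0, 0, 0], [0, 0, -0.118]],
  [[0, 0, 0], [0, 0, -0.118]],
  [[0, 0, 0], [0, 0, -0.118]],
])

```text
time_s: 1.83
position: [0.3363, 0.2808, 0.2146]
orientation: [0.0, -0.227, 0.974, 0.0]
force: [0.2, -0.7, -1.3]
finger_gap: 0.0913
```

```bash
cat >> h.py <<'E'
def st():
    o=r.observe(); from scipy.spatial.transform import Rotation as R
    q=o['orientation']; M=R.from_quat([q[1],q[2],q[3],q[0]]).as_matrix()
    np.set_printoptions(precision=4,suppress=True)
    print('t',round(o['time_s'],2),'p',o['position'],'phix',round(np.degrees(np.arctan2(M[1,0],M[0,0]))%360,2),'zt',M[:,2],'j',o['joints'],'\nF',o['force'],'T',o['ft_torque'],'gap',o['finger_gap'])
    return o,M
E
python3 - <<'E'
from h import *
o,M=st()
print(M.T@(np.array([.3362,.2804,o['position'][2]])-o['position'])/.025)
E
```

```text
t 1.83 p [0.3363 0.2808 0.2146] phix 206.3 zt [ 0.0001  0.0001 -1.    ] j [-0.8198  0.1047  0.0509  2.0986 -0.0066  0.9383  1.2645] 
F [ 0.1997 -0.7343 -1.2907] T [0.0347 0.0358 0.0311] gap 0.09131372693261551
[ 0.0106 -0.0124 -0.    ]
```

Emit:
play_rows([
  [[0, 0, 0], [0, 0, -0.117]],
  [[0, 0, 0], [0, 0, -0.117]],
  [[0, 0, 0], [0, 0, -0.117]],
  [[0, 0, 0], [0, 0, -0.117]],
  [[0, 0, 0], [0, 0, -0.117]],
  [[0, 0, 0], [0, 0, -0.117]],
  [[0, 0, 0], [0, 0, -0.118]],
  [[0, 0, 0], [0, 0, 0]],
])

```text
time_s: 2.5
position: [0.3363, 0.2808, 0.2147]
orientation: [0.0, -0.596, 0.803, 0.0]
force: [-0.5, -0.3, 0.4]
finger_gap: 0.0918
```

```bash
python3 - <<'E'
from h import *
o,M=st()
print(M.T@(np.array([.3362,.2804,.024])-o['position'])/.025)
s=cam('scene','s1.png'); c=cam('top','t1.png')
E
```

```text
t 2.5 p [0.3363 0.2808 0.2147] phix 253.11 zt [ 0.0002  0.0002 -1.    ] j [-0.7654  0.1073 -0.0072  2.0953  0.001   0.9387  2.0737] 
F [-0.4584 -0.2928  0.3961] T [0.0847 0.091  0.0239] gap 0.09179108808993915
[0.02   0.0015 7.6267]
```

View pics/s1.png

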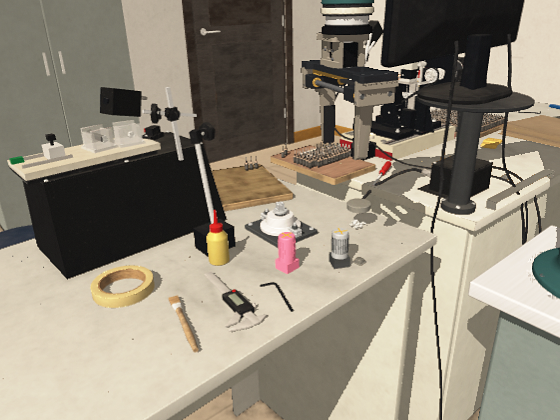

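View pics/t1.png

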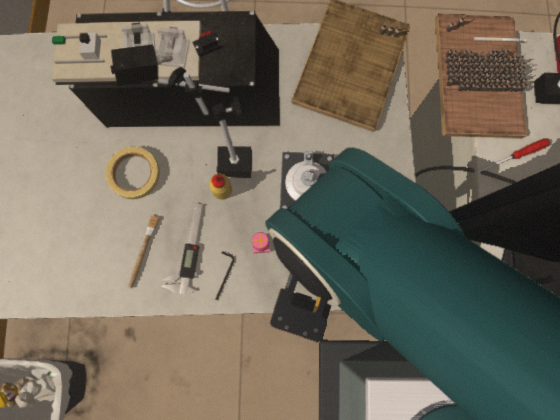

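Emit:
play_rows([
  [[0.02, 0, 0.4], [0, 0, 0]],
  [[0, 0, 0.8], [0, 0, 0]],
  [[0, 0, 0.9], [0, 0, 0]],
  [[0, 0, 0.9], [0, 0, 0]],
  [[0, 0, 0.9], [0, 0, 0]],
  [[0, 0, 0.9], [0, 0, 0]],
  [[0, 0, 0.8], [0, 0, 0]],
  [[0, 0, 0.7], [0, 0, 0]],
  [[0, 0, 0.6], [0, 0, 0]],
  [[0, 0, 0.4], [0, 0, 0]],
  [[0, 0, 0.23], [0, 0, 0]],
  [[0, 0, 0.1], [0, 0, 0]],
])

```text
time_s: 3.6
position: [0.3358, 0.28, 0.0229]
orientation: [-0.001, -0.594, 0.804, -0.0]
force: [0.4, -0.4, 0.7]
finger_gap: 0.092
```

Emit:
play_rows([
  [[0, 0, 0], [0, 0, 0]],
  [[0, 0, 0], [0, 0, 0]],
  [[0, 0, 0], [0, 0, 0]],
  [[0, 0, 0], [0, 0, 0]],
  [[0, 0, 0], [0, 0, 0]],
  [[0, 0, 0], [0, 0, 0]],
], hand=-1, grip_force=40)

```text
time_s: 4.1
position: [0.3364, 0.2806, 0.0242]
orientation: [0.0, -0.594, 0.804, 0.0]
force: [0.1, -1.6, 0.2]
finger_gap: 0.0538
```

Emit:
play_rows([
  [[0, 0, 0], [0, 0, 0]],
  [[0, 0, 0], [0, 0, 0]],
  [[0, 0, 0], [0, 0, 0]],
])

```text
time_s: 4.35
position: [0.3362, 0.2804, 0.0239]
orientation: [0.0, -0.594, 0.804, 0.0]
force: [-0.3, 0.2, 0.1]
finger_gap: 0.0337
```

```bash
python3 - <<'E'
from h import *
o,M=st()
E
```

```text
t 4.35 p [0.3362 0.2804 0.0239] phix 252.94 zt [ 0.0001  0.0001 -1.    ] j [-0.7663  0.4453 -0.0063  2.23    0.006   0.4661  2.0666] 
F [-0.2631  0.2419  0.1435] T [0.067  0.0562 0.055 ] gap 0.033749623132446324
```

Emit:
play_rows([
  [[0, 0, 0], [0, 0, 0]],
  [[0, 0, 0], [0, 0, 0]],
  [[0, 0, 0], [0, 0, 0]],
  [[0, 0, 0], [0, 0, 0]],
])

```text
time_s: 4.68
position: [0.3362, 0.2804, 0.0238]
orientation: [0.0, -0.594, 0.804, -0.0]
force: [-1.1, -0.4, 0.2]
finger_gap: 0.0294
```

Emit:
play_rows([
  [[0, 0, -0.2], [0, 0, 0]],
  [[0, 0, -0.4], [0, 0, 0]],
  [[0, 0, -0.6], [0, 0, 0]],
  [[0, 0, -0.7], [0, 0, 0]],
  [[0, 0, -0.7], [0, 0, 0]],
  [[0, 0, -0.6], [0, 0, 0]],
  [[0, 0, -0.4], [0, 0, 0]],
  [[0, 0, -0.2], [0, 0, 0]],
  [[0, 0, 0], [0, 0, 0]],
])

```text
time_s: 5.43
position: [0.3367, 0.2808, 0.1203]
orientation: [0.001, -0.594, 0.804, 0.0]
force: [0.8, 0.5, -2.1]
finger_gap: 0.0293
```

```bash
python3 - <<'E'
from h import *
o,M=st()
s=cam('scene','s2.png')
g=s['frame'][:,:,::-1]; cv2.imwrite('pics/s2z.png',cv2.resize(g[130:280,240:400],None,fx=4,fy=4,interpolation=cv2.INTER_CUBIC))
print(M.T@(np.array([.5065,.2757,o['position'][2]])-o['position'])/.025)
E
```

```text
t 5.43 p [0.3367 0.2808 0.1203] phix 252.94 zt [ 0.002   0.0019 -1.    ] j [-0.7656  0.253  -0.0067  2.1837  0.0026  0.7022  2.0698] 
F [ 0.7879  0.4971 -2.0615] T [0.0907 0.0619 0.0464] gap 0.029343573996058234
[-1.796  -6.5521  0.013 ]
```

View pics/s2z.png

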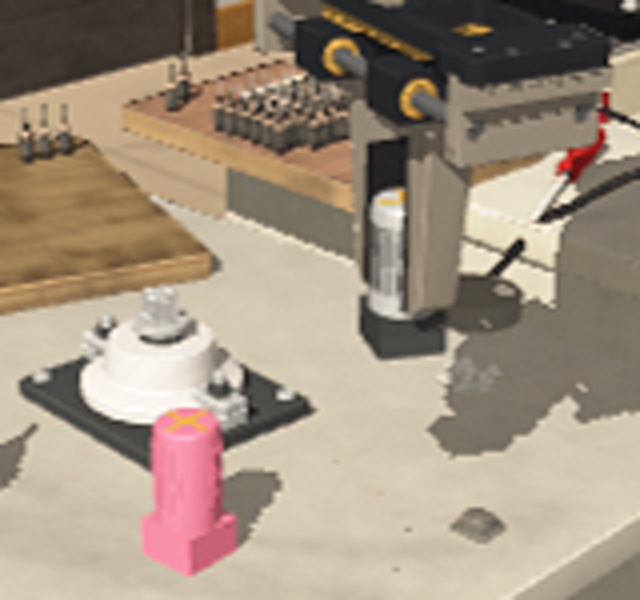

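Emit:
play_rows([
  [[-0.08, -0.3, 0], [0, 0, 0]],
  [[-0.18, -0.65, 0], [0, 0, 0]],
  [[-0.22, -0.8, 0], [0, 0, 0]],
  [[-0.22, -0.8, 0], [0, 0, 0]],
  [[-0.22, -0.8, 0], [0, 0, 0]],
  [[-0.22, -0.8, 0], [0, 0, 0]],
  [[-0.22, -0.8, 0], [0, 0, 0]],
  [[-0.2, -0.7, 0], [0, 0, 0]],
  [[-0.16, -0.6, 0], [0, 0, 0]],
  [[-0.076, -0.302, 0], [0, 0, 0]],
])

```text
time_s: 6.32
position: [0.508, 0.2741, 0.1175]
orientation: [-0.001, -0.594, 0.805, -0.0]
force: [0.7, -0.8, -2.2]
finger_gap: 0.0292
```

Emit:
play_rows([
  [[0, 0, 0], [0, 0, -0.083]],
  [[0, 0, 0], [0, 0, -0.083]],
  [[0, 0, 0], [0, 0, -0.083]],
  [[0, 0, 0], [0, 0, 0]],
  [[0, 0, 0], [0, 0, 0]],
])

```text
time_s: 6.73
position: [0.5055, 0.2749, 0.1181]
orientation: [-0.001, -0.689, 0.725, 0.0]
force: [1.0, -0.3, -2.2]
finger_gap: 0.0296
```

```bash
python3 - <<'E'
from h import *
o,M=st()
s=cam('scene','s3.png');c=cam('top','t3.png')
g=s['frame'][:,:,::-1]; cv2.imwrite('pics/s3z.png',cv2.resize(g[150:260,220:340],None,fx=5,fy=5,interpolation=cv2.INTER_CUBIC))
print(M.T@(np.array([.5065,.2757,o['position'][2]])-o['position'])/.025)
E
```

```text
t 6.73 p [0.5055 0.2749 0.1181] phix 267.07 zt [-0.0014 -0.0006 -1.    ] j [-0.5447  0.4611 -0.0144  1.866   0.0085  0.816   2.527 ] 
F [ 0.9796 -0.3141 -2.1867] T [ 0.1269  0.107  -0.0175] gap 0.02956451445222697
[-0.0348 -0.037  -0.0001]
```

View pics/s3z.png

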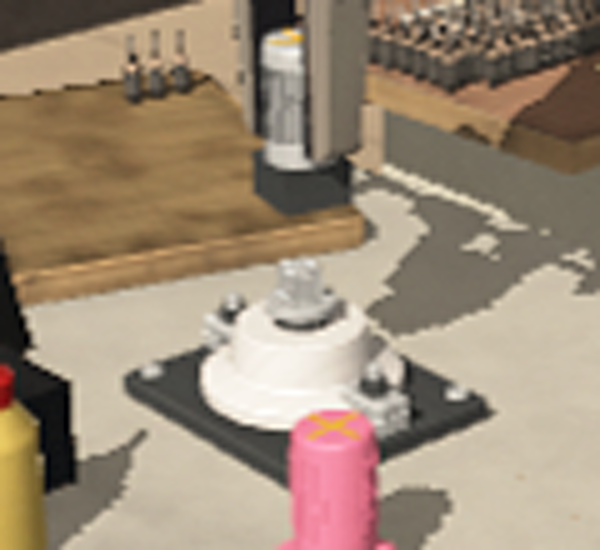

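View pics/t3.png

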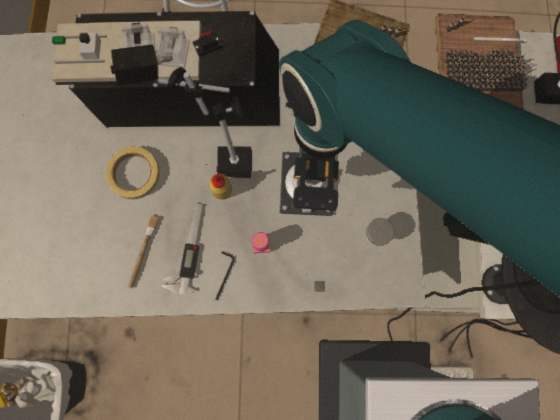

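Emit:
play_rows([
  [[-0.03, -0.03, 0.1], [0, 0, 0]],
  [[0, 0, 0.25], [0, 0, 0]],
  [[0, 0, 0.3], [0, 0, 0]],
  [[0, 0, 0.2], [0, 0, 0]],
  [[0, 0, 0.1], [0, 0, 0]],
  [[0, 0, 0], [0, 0, 0]],
  [[0, 0, 0], [0, 0, 0]],
])

```text
time_s: 7.42
position: [0.5066, 0.2759, 0.0948]
orientation: [-0.0, -0.69, 0.724, 0.0]
force: [0.7, -0.2, -1.8]
finger_gap: 0.0293
```

```bash
python3 - <<'E'
from h import *
o,M=st()
s=cam('scene')
g=s['frame'][:,:,::-1]; a=cv2.resize(g[170:240,250:315],None,fx=9,fy=9,interpolation=cv2.INTER_CUBIC)
for p in ([.5065,.2757,.065],[.5065,.2757,.050]):
    q=((proj(s,[p])[0]-[250,170]+.5)*9-.5).astype(int); cv2.circle(a,tuple(map(int,q)),3,(0,255,0),-1)
cv2.imwrite('pics/s4z.png',a)
print(M.T@(np.array([.5065,.2757,o['position'][2]])-o['position'])/.025)
E
```

```text
t 7.42 p [0.5066 0.2759 0.0948] phix 267.21 zt [-0.0004 -0.0003 -1.    ] j [-0.5455  0.4957 -0.0143  1.8762  0.0098  0.7703  2.5277] 
F [ 0.7117 -0.1995 -1.814 ] T [0.131  0.0912 0.0265] gap 0.029265317716833557
[0.0084 0.0053 0.    ]
```

View pics/s4z.png

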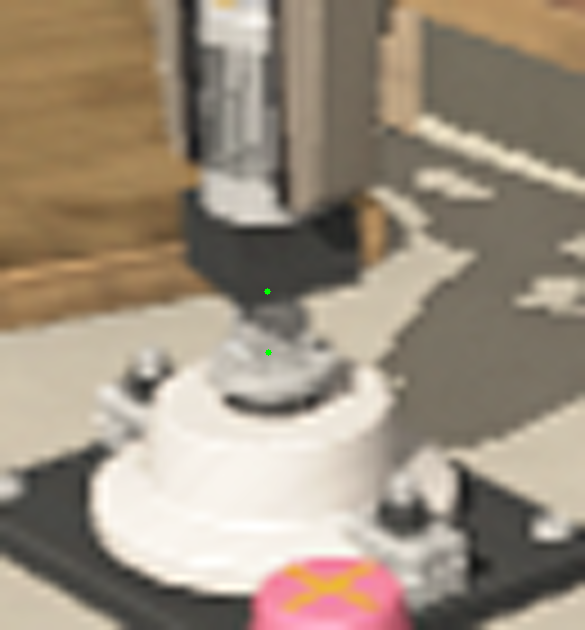

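Emit:
play_rows([
  [[0, 0, 0.08], [0, 0, 0]],
  [[0, 0, 0.08], [0, 0, 0]],
  [[0, 0, 0.06], [0, 0, 0]],
  [[0, 0, 0.06], [0, 0, 0]],
  [[0, 0, 0.06], [0, 0, 0]],
])

```text
time_s: 7.88
position: [0.5069, 0.276, 0.0866]
orientation: [0.0, -0.69, 0.724, -0.0]
force: [-0.0, 0.4, -1.7]
finger_gap: 0.0295
```

Emit:
play_rows([
  [[0, 0, 0.06], [0, 0, 0]],
  [[0, 0, 0.06], [0, 0, 0]],
  [[0, 0, 0.06], [0, 0, 0]],
])

```text
time_s: 8.13
position: [0.5078, 0.2762, 0.0833]
orientation: [0.001, -0.69, 0.724, -0.001]
force: [1.5, -0.6, -1.0]
finger_gap: 0.0293
```

Emit:
play_rows([
  [[0, 0, 0.06], [0, 0, 0]],
  [[0, 0, 0.06], [0, 0, 0]],
  [[0, 0, 0.06], [0, 0, 0]],
])

```text
time_s: 8.38
position: [0.5078, 0.2762, 0.0779]
orientation: [0.001, -0.69, 0.724, -0.001]
force: [2.3, -1.8, 0.0]
finger_gap: 0.0293
```

```bash
python3 - <<'E'
from h import *
o,M=st()
E
```

```text
t 8.38 p [0.5078 0.2762 0.0779] phix 267.22 zt [ 0.0022  0.0006 -1.    ] j [-0.5456  0.5209 -0.0139  1.8836  0.0112  0.735   2.5271] 
F [ 2.2521 -1.7643  0.0432] T [-0.1849 -0.7523 -0.0661] gap 0.029309650458437253
```

Emit:
play_rows([
  [[0, -0.04, 0.06], [0, 0, 0]],
  [[0, -0.01, 0.05], [0, 0, 0]],
  [[0, 0, 0.03], [0, 0, 0]],
  [[0, 0, 0], [0, 0, 0]],
])

```text
time_s: 8.72
position: [0.5079, 0.2762, 0.0739]
orientation: [-0.0, -0.69, 0.724, -0.0]
force: [2.9, -2.4, 1.0]
finger_gap: 0.0295
```

```bash
python3 - <<'E'
from h import *
o,M=st()
E
```

```text
t 8.72 p [0.5079 0.2762 0.0739] phix 267.25 zt [-0.0001 -0.0001 -1.    ] j [-0.5449  0.528  -0.0143  1.8831  0.0108  0.7306  2.5284] 
F [ 2.8793 -2.4321  0.9692] T [-0.4131 -0.5079 -0.0609] gap 0.029459559491838597
```

Emit:
play_rows([
  [[0.02, -0.02, 0], [0, 0, 0]],
  [[0, 0, 0], [0, 0, 0]],
  [[0, 0, 0], [0, 0, 0]],
])

```text
time_s: 8.97
position: [0.5079, 0.2762, 0.0739]
orientation: [-0.0, -0.69, 0.724, 0.0]
force: [2.3, -2.2, 0.7]
finger_gap: 0.029
```

```bash
cat >> h.py <<'E'
def tq(n=4):
    T=[];F=[]
    for i in range(n):
        o=r.observe(); T.append(o['ft_torque']); F.append(o['force'])
        if i<n-1: r.read_camera('scene')
    o,M=st(); print('meanT',np.mean(T,0),'sdTz',np.std(np.array(T)[:,2]),'meanF',np.mean(F,0),'tau7',o['tau'][6])
E
python3 - <<'E'
from h import *
tq()
E
```

```text
t 9.12 p [0.5079 0.2761 0.0739] phix 267.28 zt [-0.0006  0.0003 -1.    ] j [-0.544   0.5281 -0.0147  1.8829  0.0103  0.7309  2.5296] 
F [ 1.5769 -0.7602 -1.2594] T [-0.1032 -0.3601  0.0314] gap 0.02911082181300313
meanT [-0.2116 -0.3682 -0.0078] sdTz 0.03134066680892934 meanF [ 2.0313 -1.5718 -0.3042] tau7 0.01747374830301851
```

Emit:
play_rows([
  [[0, 0, 0], [0, 0, 0.03]],
  [[0, 0, 0], [0, 0, 0.03]],
  [[0, 0, 0], [0, 0, 0]],
])

```text
time_s: 9.37
position: [0.5082, 0.2749, 0.0739]
orientation: [-0.0, -0.667, 0.745, 0.0]
force: [-0.1, 2.0, 0.2]
finger_gap: 0.0297
```

```bash
python3 - <<'E'
from h import *
tq()
E
```

```text
t 9.52 p [0.5083 0.2749 0.0739] phix 263.75 zt [-0.0008 -0.0001 -1.    ] j [-0.5542  0.5275  0.0009  1.8841 -0.0012  0.7307  2.4799] 
F [-0.4769  1.1264 -0.332 ] T [ 0.3909  0.1414 -0.0429] gap 0.029054470880261543
meanT [ 0.4488  0.105  -0.0167] sdTz 0.030672201282162775 meanF [-0.2525  1.6342 -0.5559] tau7 -0.006905642221681774
```

Emit:
play_rows([
  [[0, 0, 0], [0, 0, 0.03]],
  [[0, 0, 0], [0, 0, 0.03]],
  [[0, 0, 0], [0, 0, 0]],
])

```text
time_s: 9.77
position: [0.5084, 0.2752, 0.0739]
orientation: [-0.0, -0.645, 0.764, 0.0]
force: [-0.4, 2.3, -1.0]
finger_gap: 0.0297
```

```bash
python3 - <<'E'
from h import *
tq()
E
```

```text
t 9.92 p [0.5084 0.2752 0.0739] phix 260.37 zt [-0.0003 -0.0001 -1.    ] j [-0.5662  0.5272  0.0157  1.8847 -0.012   0.7301  2.4298] 
F [ 0.0872  1.4699 -1.9669] T [0.4899 0.0374 0.0523] gap 0.029252007878051232
meanT [0.4912 0.0506 0.0464] sdTz 0.011982513598458441 meanF [-0.2002  1.5054 -1.4101] tau7 -0.013787597708869725
```

Emit:
play_rows([
  [[0, 0, 0], [0, 0, 0.03]],
  [[0, 0, 0], [0, 0, 0.03]],
  [[0, 0, 0], [0, 0, 0]],
])

```text
time_s: 10.17
position: [0.5084, 0.2753, 0.0739]
orientation: [-0.0, -0.622, 0.783, -0.0]
force: [0.0, 1.7, -2.3]
finger_gap: 0.0292
```

```bash
python3 - <<'E'
from h import *
tq()
E
```

```text
t 10.32 p [0.5084 0.2753 0.0739] phix 256.96 zt [-0.0003 -0.0002 -1.    ] j [-0.578   0.5269  0.0306  1.8855 -0.023   0.7298  2.3796] 
F [ 0.2563  1.6442 -1.9752] T [0.4855 0.0523 0.116 ] gap 0.02933336961251623
meanT [0.4976 0.0519 0.0764] sdTz 0.02321814683398763 meanF [-0.248   1.9514 -2.6467] tau7 -0.06839533802121878
```

Emit:
play_rows([
  [[0, 0, 0], [0, 0, 0.03]],
  [[0, 0, 0], [0, 0, 0.03]],
  [[0, 0, 0], [0, 0, 0]],
])

```text
time_s: 10.57
position: [0.5083, 0.2753, 0.0739]
orientation: [-0.0, -0.598, 0.801, -0.0]
force: [-0.6, 1.8, -2.7]
finger_gap: 0.0292
```

```bash
python3 - <<'E'
from h import *
tq()
E
```

```text
t 10.72 p [0.5083 0.2753 0.0739] phix 253.52 zt [-0.0003 -0.0002 -1.    ] j [-0.5897  0.5268  0.0456  1.8863 -0.0344  0.7296  2.3293] 
F [-0.0135  1.5405 -3.0378] T [0.4933 0.0739 0.0518] gap 0.02933720473410094
meanT [0.5003 0.0431 0.0734] sdTz 0.01926385053665538 meanF [-0.2967  1.9395 -3.2146] tau7 -0.06929696537554264
```

Emit:
play_rows([
  [[0, 0, 0], [0, 0, 0.06]],
  [[0, 0, 0], [0, 0, 0.06]],
  [[0, 0, 0], [0, 0, 0]],
])

```text
time_s: 10.97
position: [0.5083, 0.2753, 0.0739]
orientation: [-0.0, -0.549, 0.836, -0.0]
force: [0.2, 2.7, -3.8]
finger_gap: 0.0294
```

```bash
python3 - <<'E'
from h import *
tq()
E
```

```text
t 11.12 p [0.5083 0.2753 0.0739] phix 246.69 zt [-0.0003 -0.0002 -1.    ] j [-0.613   0.5267  0.0754  1.888  -0.0568  0.7293  2.2294] 
F [ 0.1555  0.9821 -4.2122] T [0.4501 0.0512 0.0451] gap 0.02936826351703475
meanT [0.4479 0.0425 0.0437] sdTz 0.015074853095915663 meanF [-0.0107  1.4513 -4.0162] tau7 -0.04254842642694712
```

Emit:
play_rows([
  [[0, 0, 0.004], [0, 0, 0.1]],
  [[0, 0, 0.004], [0, 0, 0.1]],
  [[0, 0, 0.002], [0, 0, 0.1]],
  [[0, 0, 0.002], [0, 0, 0.1]],
  [[0, 0, 0.002], [0, 0, 0.1]],
  [[0, 0, 0.002], [0, 0, 0.1]],
  [[0, 0, 0.002], [0, 0, 0.1]],
  [[0, 0, 0.002], [0, 0, 0.1]],
  [[0, 0, 0.002], [0, 0, 0.1]],
  [[0, 0, 0.002], [0, 0, 0.1]],
])

```text
time_s: 11.95
position: [0.5081, 0.2757, 0.0735]
orientation: [-0.0, -0.08, 0.997, 0.0]
force: [-1.3, 1.8, -2.5]
finger_gap: 0.0293
```

```bash
python3 - <<'E'
from h import *
tq()
s=cam('scene','s5.png')
g=s['frame'][:,:,::-1]; a=cv2.resize(g[160:250,240:330],None,fx=7,fy=7,interpolation=cv2.INTER_CUBIC)
cv2.imwrite('pics/s5z.png',a)
c=np.load('t.npy',allow_pickle=True).item(); u,v=292+372/20-.5,160+222/20-.5
for z in(.05,.055,.065): P=plane(c,[[u,v]],z)[0]; print(z,P,np.hypot(P[0]-.5075,P[1]-.2757),np.degrees(np.arctan2(P[1]-.2757,P[0]-.5075)))
E
```

```text
t 12.1 p [0.5081 0.2757 0.0735] phix 189.51 zt [-0.0005 -0.0001 -1.    ] j [-0.8079  0.5412  0.3273  1.9015 -0.2488  0.7387  1.3978] 
F [-1.234   2.5023 -1.9984] T [0.4587 0.249  0.0364] gap 0.02949539545301988
meanT [0.4626 0.2221 0.0461] sdTz 0.024996111043635656 meanF [-1.0111  2.0285 -2.353 ] tau7 -0.24193424731492996
0.05 [0.52   0.2726 0.05  ] 0.012887803315064027 -14.086778316080014
0.055 [0.5186 0.2729 0.055 ] 0.011421536018080372 -14.100151653848021
0.065 [0.5157 0.2736 0.065 ] 0.00848900425812929 -14.140757820235267
```

View pics/s5z.png

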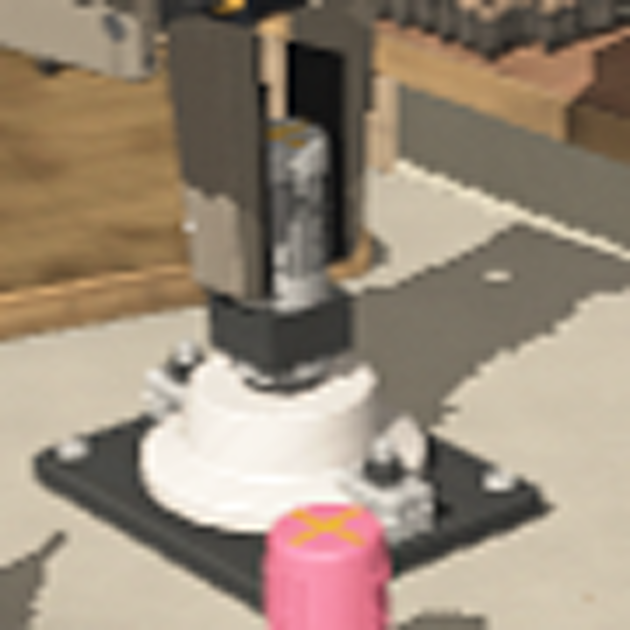

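Emit:
play_rows([
  [[0, 0, 0.0015], [0, 0, 0.1]],
  [[0, 0, 0.0015], [0, 0, 0.1]],
  [[0, 0, 0.0015], [0, 0, 0.1]],
  [[0, 0, 0.0015], [0, 0, 0.1]],
  [[0, 0, 0.0015], [0, 0, 0.1]],
  [[0, 0, 0.0015], [0, 0, 0.1]],
  [[0, 0, 0.0015], [0, 0, 0.1]],
  [[0, 0, 0.0015], [0, 0, 0.1]],
  [[0, 0, 0.0015], [0, 0, 0.1]],
  [[0, 0, 0.0015], [0, 0, 0.1]],
])

```text
time_s: 12.98
position: [0.5083, 0.276, 0.0732]
orientation: [-0.0, 0.407, 0.913, 0.0]
force: [-1.2, 2.4, -2.8]
finger_gap: 0.0294
```

```bash
python3 - <<'E'
from h import *
tq()
s=cam('scene','s6.png');cam('top','t6.png')
E
```

```text
t 13.13 p [0.5083 0.276  0.0732] phix 132.27 zt [-0.0002  0.0005 -1.    ] j [-0.9964  0.5858  0.5812  1.9136 -0.4502  0.7739  0.5749] 
F [-1.1851  4.1157 -1.7895] T [0.6767 0.2638 0.0077] gap 0.029298529093796922
meanT [0.619  0.2506 0.0294] sdTz 0.03890177958022109 meanF [-1.2479  2.8874 -1.9512] tau7 -0.23538317531347275
```

View pics/s6.png

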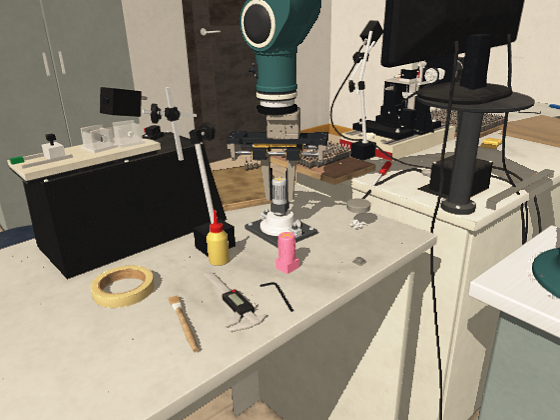

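View pics/t6.png

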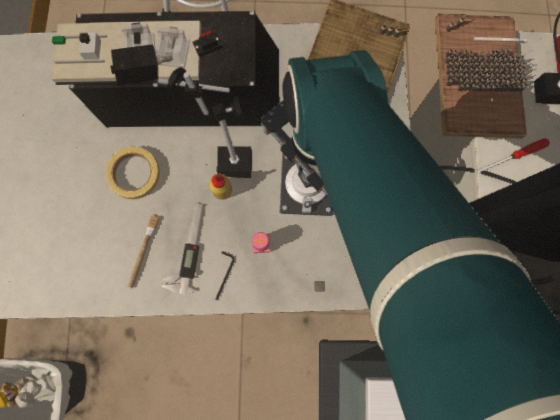

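Emit:
play_rows([
  [[0, 0, 0.0015], [0, 0, 0.1]],
  [[0, 0, 0.0015], [0, 0, 0.1]],
  [[0, 0, 0.0015], [0, 0, 0.1]],
  [[0, 0, 0.0015], [0, 0, 0.1]],
  [[0, 0, 0.0015], [0, 0, 0.1]],
])

```text
time_s: 13.65
position: [0.5085, 0.276, 0.0731]
orientation: [-0.0, 0.621, 0.784, 0.0]
force: [-0.6, 3.2, -2.6]
finger_gap: 0.0291
```

```bash
python3 - <<'E'
from h import *
tq(1); tq(3)
E
```

```text
t 13.65 p [0.5085 0.276  0.0731] phix 103.25 zt [-0.0001  0.0012 -1.    ] j [-1.0852  0.6223  0.7081  1.919  -0.5557  0.8045  0.1603] 
F [-0.6402  3.1847 -2.5648] T [0.798  0.1989 0.1447] gap 0.02911069772114231
meanT [0.798  0.1989 0.1447] sdTz 0.0 meanF [-0.6402  3.1847 -2.5648] tau7 0.915696881711483
t 13.75 p [0.5085 0.276  0.073 ] phix 103.48 zt [ 0.0001  0.0005 -1.    ] j [-1.0857  0.6225  0.7082  1.9189 -0.5551  0.8045  0.1634] 
F [-1.1546  3.3782 -0.6508] T [0.852  0.266  0.0114] gap 0.028999107228156962
meanT [0.8389 0.3017 0.0902] sdTz 0.05710046934333651 meanF [-1.1605  3.1053 -1.0586] tau7 -0.7000088319182396
```

Emit:
play_rows([
  [[0, 0, 0.0015], [0, 0, 0.1]],
  [[0, 0, 0.0015], [0, 0, 0.1]],
  [[0, 0, 0.0015], [0, 0, 0.1]],
  [[0, 0, 0.0015], [0, 0, 0.1]],
])

```text
time_s: 14.08
position: [0.5086, 0.276, 0.0729]
orientation: [-0.0, 0.763, 0.646, 0.0]
force: [-0.1, 3.9, -2.5]
finger_gap: 0.0293
```

```bash
python3 - <<'E'
from h import *
tq(1); tq(3)
s=cam('scene','s7.png')
g=s['frame'][:,:,::-1]; a=cv2.resize(g[160:250,240:330],None,fx=7,fy=7,interpolation=cv2.INTER_CUBIC)
cv2.imwrite('pics/s7z.png',a)
E
```

```text
t 14.08 p [0.5086 0.276  0.0729] phix 80.45 zt [ 0.0001  0.0012 -1.    ] j [-1.151   0.6588  0.8065  1.9228 -0.6395  0.8361 -0.1657] 
F [-0.091   3.9302 -2.5139] T [0.8704 0.1804 0.0799] gap 0.02925385283008017
meanT [0.8704 0.1804 0.0799] sdTz 0.0 meanF [-0.091   3.9302 -2.5139] tau7 0.9199461713433266
t 14.18 p [0.5086 0.276  0.0729] phix 80.65 zt [ 0.0002  0.0005 -1.    ] j [-1.1515  0.6591  0.8068  1.9227 -0.6389  0.8361 -0.1629] 
F [-0.3106  4.9386 -0.3353] T [0.8913 0.2155 0.0358] gap 0.02929531569502599
meanT [0.8996 0.2519 0.071 ] sdTz 0.02592090970002905 meanF [-0.7517  4.2723 -0.5086] tau7 -0.6991314142942429
```

View pics/s7z.png

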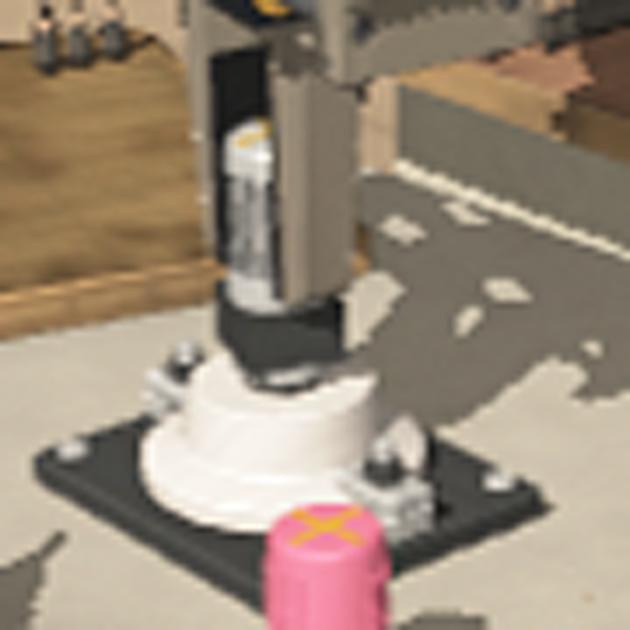

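Emit:
play_rows([
  [[0.02, 0, 0.001], [0, 0, 0.04]],
  [[0, 0, 0.001], [0, 0, 0.04]],
  [[0, 0, 0], [0, 0, 0]],
])

```text
time_s: 14.48
position: [0.5087, 0.276, 0.0729]
orientation: [-0.0, 0.788, 0.616, 0.0]
force: [-0.4, 3.0, -0.5]
finger_gap: 0.0292
```

```bash
python3 - <<'E'
from h import *
tq(1); tq(3)
E
```

```text
t 14.48 p [0.5087 0.276  0.0729] phix 76.05 zt [-0.      0.0004 -1.    ] j [-1.1637  0.6673  0.8258  1.923  -0.6553  0.8436 -0.2294] 
F [-0.4163  2.9625 -0.4985] T [0.8859 0.2694 0.0452] gap 0.029221345478162495
meanT [0.8859 0.2694 0.0452] sdTz 0.0 meanF [-0.4163  2.9625 -0.4985] tau7 -0.40279364213347435
t 14.58 p [0.5087 0.276  0.0729] phix 76.07 zt [ 0.0001  0.0005 -1.    ] j [-1.1636  0.6671  0.8256  1.9231 -0.6552  0.8434 -0.2291] 
F [-1.2573  4.2198 -0.4777] T [0.8658 0.269  0.0536] gap 0.028971208652591496
meanT [0.8756 0.2668 0.0319] sdTz 0.024933912249030295 meanF [-0.8484  3.3002 -0.1713] tau7 -0.07990997051820159
```

Emit:
play_rows([
  [[0, 0, 0], [0, 0, -0.06]],
  [[0, 0, 0], [0, 0, -0.08]],
  [[0, 0, 0], [0, 0, -0.06]],
  [[0, 0, -0.0015], [0, 0, -0.1]],
  [[0, 0, -0.0015], [0, 0, -0.1]],
  [[0, 0, -0.0015], [0, 0, -0.1]],
  [[0, 0, -0.0015], [0, 0, -0.1]],
  [[0, 0, -0.0015], [0, 0, -0.1]],
])

```text
time_s: 15.25
position: [0.5085, 0.276, 0.073]
orientation: [-0.0, 0.527, 0.85, 0.0]
force: [-0.9, 3.9, -0.4]
finger_gap: 0.0293
```

```bash
python3 - <<'E'
from h import *
tq(1)
E
```

```text
t 15.25 p [0.5085 0.276  0.073 ] phix 116.39 zt [-0.      0.0006 -1.    ] j [-1.046   0.6049  0.6511  1.9165 -0.5078  0.7893  0.3479] 
F [-0.9102  3.9088 -0.4186] T [ 0.8688  0.3782 -0.1149] gap 0.029280262590595477
meanT [ 0.8688  0.3782 -0.1149] sdTz 0.0 meanF [-0.9102  3.9088 -0.4186] tau7 -0.91213284060359
```

Emit:
play_rows([
  [[0, 0, -0.0015], [0, 0, -0.1]],
  [[0, 0, -0.0015], [0, 0, -0.1]],
  [[0, 0, -0.0015], [0, 0, -0.1]],
  [[0, 0, -0.0015], [0, 0, -0.1]],
  [[0, 0, -0.0015], [0, 0, -0.1]],
  [[0, 0, -0.0015], [0, 0, -0.1]],
  [[0, 0, -0.0015], [0, 0, -0.1]],
])

```text
time_s: 15.83
position: [0.5083, 0.2759, 0.0732]
orientation: [-0.0, 0.204, 0.979, 0.0]
force: [-2.2, 3.3, -0.1]
finger_gap: 0.029
```

```bash
python3 - <<'E'
from h import *
tq(1);tq(3)
E
```

```text
t 15.83 p [0.5083 0.2759 0.0732] phix 156.49 zt [-0.0003  0.0004 -1.    ] j [-0.9173  0.5629  0.473   1.9086 -0.3635  0.7549  0.9219] 
F [-2.2089  3.3406 -0.0622] T [ 0.7832  0.448  -0.0557] gap 0.028992301689570392
meanT [ 0.7832  0.448  -0.0557] sdTz 0.0 meanF [-2.2089  3.3406 -0.0622] tau7 -0.9184204414486885
t 15.93 p [0.5083 0.2758 0.0732] phix 156.2 zt [-0.0005  0.0008 -1.    ] j [-0.9172  0.5629  0.4733  1.9087 -0.3643  0.755   0.9178] 
F [-2.1639  3.9027  0.1662] T [ 0.885   0.4782 -0.0307] gap 0.029359711582252892
meanT [ 0.827   0.4309 -0.0529] sdTz 0.01712076688252455 meanF [-1.8989  3.8677 -0.4502] tau7 0.7010052166879177
```

Emit:
play_rows([
  [[0, 0, -0.0015], [0, 0, -0.1]],
  [[0, 0, -0.0015], [0, 0, -0.1]],
  [[0, 0, -0.0015], [0, 0, -0.1]],
  [[0, 0, -0.0015], [0, 0, -0.065]],
  [[0, 0, 0], [0, 0, 0]],
  [[0, 0, 0], [0, 0, 0]],
])

```text
time_s: 16.43
position: [0.5083, 0.2757, 0.0733]
orientation: [-0.0, 0.028, 1.0, 0.0]
force: [-2.5, 2.7, 1.5]
finger_gap: 0.0293
```

```bash
python3 - <<'E'
from h import *
tq(3)
E
```

```text
t 16.53 p [0.5083 0.2757 0.0733] phix 176.85 zt [-0.0004 -0.0002 -1.    ] j [-0.8498  0.5486  0.3828  1.9039 -0.2918  0.7439  1.2146] 
F [-3.8971  3.3755  1.4561] T [ 0.7821  0.7259 -0.0139] gap 0.029192407099306858
meanT [ 0.8211  0.7132 -0.0209] sdTz 0.02549192037602513 meanF [-2.9893  3.1182  1.1673] tau7 0.018304901313968003
```

Emit:
play_rows([
  [[0.015, 0.015, 0], [0, 0, 0.06]],
  [[0, 0, 0], [0, 0, 0.08]],
  [[0, 0, 0], [0, 0, 0.06]],
  [[0, 0, 0.0015], [0, 0, 0.1]],
  [[0, 0, 0.0015], [0, 0, 0.1]],
  [[0, 0, 0.0015], [0, 0, 0.1]],
  [[0, 0, 0.0015], [0, 0, 0.1]],
  [[0, 0, 0.0015], [0, 0, 0.1]],
  [[0, 0, 0.0015], [0, 0, 0.1]],
  [[0, 0, 0.0015], [0, 0, 0.1]],
  [[0, 0, 0.0015], [0, 0, 0.1]],
  [[0, 0, 0.0015], [0, 0, 0.1]],
])

```text
time_s: 17.53
position: [0.5084, 0.2761, 0.0731]
orientation: [0.0, 0.547, 0.837, -0.0]
force: [-2.0, 2.8, -1.0]
finger_gap: 0.0292
```

```bash
python3 - <<'E'
from h import *
tq(1)
E
```

```text
t 17.53 p [0.5084 0.2761 0.0731] phix 113.61 zt [ 0.0007 -0.0006 -1.    ] j [-1.056   0.6086  0.664   1.917  -0.5165  0.7921  0.3063] 
F [-2.0484  2.7528 -1.0052] T [0.6166 0.3452 0.0912] gap 0.02916947471535284
meanT [0.6166 0.3452 0.0912] sdTz 0.0 meanF [-2.0484  2.7528 -1.0052] tau7 0.9162312000989914
```

Emit:
play_rows([
  [[0, 0, 0.0015], [0, 0, 0.1]],
  [[0, 0, 0.0015], [0, 0, 0.1]],
  [[0, 0, 0.0015], [0, 0, 0.1]],
  [[0, 0, 0.0015], [0, 0, 0.1]],
  [[0, 0, 0.0015], [0, 0, 0.1]],
  [[0, 0, 0.0015], [0, 0, 0.1]],
  [[0, 0, 0.0015], [0, 0, 0.1]],
])

```text
time_s: 18.12
position: [0.5086, 0.2761, 0.0729]
orientation: [0.001, 0.801, 0.598, 0.0]
force: [-0.4, 2.4, -3.4]
finger_gap: 0.0292
```

```bash
python3 - <<'E'
from h import *
tq(1)
E
```

```text
t 18.12 p [0.5086 0.2761 0.0729] phix 73.51 zt [ 0.0011 -0.0007 -1.    ] j [-1.1721  0.672   0.8372  1.9237 -0.6637  0.8467 -0.2674] 
F [-0.3823  2.4078 -3.3754] T [0.5508 0.2298 0.097 ] gap 0.029240377712271445
meanT [0.5508 0.2298 0.097 ] sdTz 0.0 meanF [-0.3823  2.4078 -3.3754] tau7 0.92182707041502
```

Emit:
play_rows([
  [[0, 0, 0.0015], [0, 0, 0.08]],
  [[0, 0, 0.0015], [0, 0, 0.08]],
  [[0, 0, 0.0015], [0, 0, 0.06]],
  [[0, 0, 0.0015], [0, 0, 0.06]],
])

```text
time_s: 18.45
position: [0.5087, 0.2761, 0.0728]
orientation: [0.001, 0.876, 0.482, 0.0]
force: [0.2, 2.7, -1.8]
finger_gap: 0.0295
```

```bash
python3 - <<'E'
from h import *
tq(1);tq(4)
E
```

```text
t 18.45 p [0.5087 0.2761 0.0728] phix 57.58 zt [ 0.0014 -0.0008 -1.    ] j [-1.2135  0.7031  0.9034  1.9259 -0.7216  0.8743 -0.4968] 
F [ 0.1622  2.7247 -1.7668] T [0.5288 0.2544 0.1216] gap 0.029453866065283687
meanT [0.5288 0.2544 0.1216] sdTz 0.0 meanF [ 0.1622  2.7247 -1.7668] tau7 0.49909137189388275
t 18.6 p [0.5087 0.2761 0.0728] phix 57.84 zt [ 0.0013 -0.0008 -1.    ] j [-1.213   0.7027  0.9025  1.9259 -0.7208  0.8739 -0.4928] 
F [-0.2974  2.3823 -0.8069] T [ 0.5152  0.1776 -0.0109] gap 0.029446071171024855
meanT [0.5337 0.2441 0.0414] sdTz 0.04912291144472436 meanF [-0.4034  2.5281 -0.1805] tau7 -0.17402227967977524
```

Emit:
play_rows([
  [[0, 0, 0.001], [0, 0, 0.05]],
  [[0, 0, 0.001], [0, 0, 0.05]],
  [[0, 0, 0.001], [0, 0, 0.05]],
  [[0, 0, 0.001], [0, 0, 0.04]],
])

```text
time_s: 18.93
position: [0.5088, 0.276, 0.0727]
orientation: [0.0, 0.918, 0.397, 0.0]
force: [0.6, 1.9, 0.3]
finger_gap: 0.0292
```

```bash
cat >> h.py <<'E'
def q(n=4):
    T=[];F=[]
    for i in range(n):
        o=r.observe(); T.append(o['ft_torque'][2])
        if i==0: o0=o
        if i<n-1: r.read_camera('scene')
    w=o['orientation']; print('t %.2f phi %.2f Tz'%(o['time_s'],np.degrees(2*np.arctan2(w[2],w[1]))),np.round(T,3),'mean %.3f'%np.mean(T),'tau7 %.2f %.2f'%(o0['tau'][6],o['tau'][6]),'F',np.round(o['force'],1),'p',np.round(o['position'],4))
E
python3 -c "
from h import *
q()"
```

```text
t 19.08 phi 47.00 Tz [0.029 0.046 0.024 0.056] mean 0.039 tau7 0.24 -0.14 F [ 0.4  2.  -0.4] p [0.5087 0.2761 0.0727]
```

Emit:
play_rows([
  [[0, 0, 0.0005], [0, 0, 0.025]],
  [[0, 0, 0.0005], [0, 0, 0.025]],
])

```text
time_s: 19.25
position: [0.5088, 0.2761, 0.0727]
orientation: [0.0, 0.927, 0.374, 0.001]
force: [1.1, 0.8, -0.6]
finger_gap: 0.0297
```

```bash
python3 -c "
from h import *
q()"
```

```text
t 19.40 phi 44.04 Tz [0.067 0.142 0.084 0.051] mean 0.086 tau7 0.21 -0.11 F [1.4 1.9 0.9] p [0.5087 0.276  0.0727]
```

Emit:
play_rows([
  [[0, 0, 0.0005], [0, 0, 0.025]],
  [[0, 0, 0.0005], [0, 0, 0.025]],
])

```text
time_s: 19.57
position: [0.5087, 0.276, 0.0727]
orientation: [0.0, 0.937, 0.351, 0.0]
force: [2.0, 1.9, 1.0]
finger_gap: 0.029
```

```bash
python3 -c "
from h import *
q()"
```

```text
t 19.72 phi 41.15 Tz [0.119 0.056 0.054 0.065] mean 0.073 tau7 0.21 -0.11 F [3.1 1.6 1.9] p [0.5087 0.2761 0.0727]
```

Emit:
play_rows([
  [[0, 0, 0], [0, 0, 0.02]],
  [[0, 0, 0], [0, 0, 0.02]],
])

```text
time_s: 19.88
position: [0.5087, 0.2761, 0.0726]
orientation: [0.0, 0.943, 0.332, 0.0]
force: [2.1, 0.4, 1.6]
finger_gap: 0.0293
```

```bash
python3 -c "
from h import *
q()"
```

```text
t 20.03 phi 38.86 Tz [ 0.103 -0.015  0.062  0.027] mean 0.045 tau7 0.14 -0.10 F [2.9 0.5 2.4] p [0.5087 0.2761 0.0727]
```

Emit:
play_rows([
  [[0, 0, 0], [0, 0, 0.02]],
  [[0, 0, 0], [0, 0, 0.02]],
])

```text
time_s: 20.2
position: [0.5087, 0.276, 0.0726]
orientation: [0.0, 0.95, 0.313, 0.0]
force: [4.8, -0.1, 2.2]
finger_gap: 0.0293
```

```bash
python3 -c "
from h import *
q()"
```

```text
t 20.35 phi 36.57 Tz [0.099 0.09  0.008 0.01 ] mean 0.052 tau7 0.15 -0.09 F [3.6 0.1 2.5] p [0.5087 0.2761 0.0726]
```

Emit:
play_rows([
  [[0.01, 0.007, 0], [0, 0, 0.02]],
  [[0, 0, 0], [0, 0, 0.02]],
])

```text
time_s: 20.52
position: [0.5087, 0.2761, 0.0726]
orientation: [0.0, 0.956, 0.294, 0.0]
force: [3.7, -0.4, 3.0]
finger_gap: 0.0293
```

```bash
python3 -c "
from h import *
q()"
```

```text
t 20.67 phi 34.27 Tz [ 0.055  0.063 -0.012  0.043] mean 0.037 tau7 0.15 -0.08 F [ 3.9 -0.8  4.8] p [0.5087 0.2761 0.0726]
```

Emit:
play_rows([
  [[0, 0, 0], [0, 0, 0.02]],
  [[0, 0, 0], [0, 0, 0.02]],
])

```text
time_s: 20.83
position: [0.5087, 0.2761, 0.0726]
orientation: [0.0, 0.962, 0.275, 0.0]
force: [4.1, -0.8, 3.9]
finger_gap: 0.029
```

```bash
python3 -c "
from h import *
q()"
```

```text
t 20.98 phi 31.98 Tz [ 0.103  0.067 -0.001  0.007] mean 0.044 tau7 0.15 -0.07 F [ 3.2 -1.6  5.5] p [0.5087 0.2761 0.0725]
```

Emit:
play_rows([
  [[0, 0, -0.004], [0, 0, 0.02]],
  [[0, 0, 0], [0, 0, 0.02]],
])

```text
time_s: 21.15
position: [0.5087, 0.2761, 0.0726]
orientation: [0.0, 0.967, 0.256, 0.0]
force: [3.8, -1.5, 3.4]
finger_gap: 0.0292
```

```bash
python3 -c "
from h import *
q()"
```

```text
t 21.30 phi 29.70 Tz [0.091 0.03  0.067 0.01 ] mean 0.050 tau7 0.14 -0.08 F [ 3.6 -1.4  4.4] p [0.5087 0.2761 0.0726]
```

Emit:
play_rows([
  [[0, 0, -0.004], [0, 0, 0.02]],
  [[0, 0, 0], [0, 0, 0.02]],
])

```text
time_s: 21.47
position: [0.5087, 0.2761, 0.0726]
orientation: [0.0, 0.972, 0.236, 0.0]
force: [5.4, -2.0, 2.9]
finger_gap: 0.0292
```

```bash
python3 -c "
from h import *
q()"
```

```text
t 21.62 phi 27.40 Tz [0.135 0.084 0.061 0.05 ] mean 0.083 tau7 0.15 -0.09 F [ 4.2 -1.9  2.6] p [0.5086 0.2761 0.0726]
```

Emit:
play_rows([
  [[0, 0, 0], [0, 0, 0.02]],
  [[0, 0, 0], [0, 0, 0.02]],
])

```text
time_s: 21.78
position: [0.5086, 0.2761, 0.0726]
orientation: [0.0, 0.976, 0.217, 0.0]
force: [5.2, -2.3, 1.4]
finger_gap: 0.0289
```

```bash
python3 -c "
from h import *
q()"
```

```text
t 21.93 phi 25.13 Tz [0.194 0.163 0.08  0.147] mean 0.146 tau7 0.07 -0.13 F [ 4.8 -1.5  2.9] p [0.5086 0.2761 0.0726]
```

```bash
python3 -c "
from h import *
q(8)"
```

```text
t 22.28 phi 25.13 Tz [0.147 0.086 0.098 0.082 0.107 0.094 0.087 0.093] mean 0.099 tau7 -0.13 -0.10 F [ 5.  -1.   2.5] p [0.5086 0.2761 0.0726]
```

Emit:
play_rows([
  [[0, 0, 0], [0, 0, 0.015]],
  [[0, 0, 0], [0, 0, 0.015]],
])

```text
time_s: 22.45
position: [0.5085, 0.2761, 0.0726]
orientation: [0.0, 0.979, 0.203, 0.0]
force: [3.9, -2.4, 2.4]
finger_gap: 0.0294
```

```bash
python3 -c "
from h import *
q(8)"
```

```text
t 22.80 phi 23.44 Tz [0.226 0.233 0.199 0.201 0.151 0.18  0.162 0.125] mean 0.185 tau7 -0.06 -0.18 F [ 2.8 -1.8  2. ] p [0.5085 0.2761 0.0726]
```

Emit:
play_rows([
  [[0, 0, 0], [0, 0, 0]],
  [[0, 0, 0], [0, 0, 0]],
  [[0, 0, 0], [0, 0, 0]],
  [[0, 0, 0], [0, 0, 0]],
  [[0, 0, 0], [0, 0, 0]],
  [[0, 0, 0], [0, 0, 0]],
], hand=1)

```text
time_s: 23.3
position: [0.508, 0.2765, 0.0724]
orientation: [-0.0, 0.979, 0.203, -0.0]
force: [-0.5, 0.1, -0.1]
finger_gap: 0.0676
```

Emit:
play_rows([
  [[0, 0, 0], [0, 0, 0]],
  [[0, 0, 0], [0, 0, 0]],
  [[0, 0, 0], [0, 0, 0]],
  [[0, 0, 0], [0, 0, 0]],
])

```text
time_s: 23.63
position: [0.5085, 0.2763, 0.0727]
orientation: [-0.0, 0.979, 0.203, -0.0]
force: [-0.9, -0.0, -0.6]
finger_gap: 0.0915
```

```bash
python3 - <<'E'
from h import *
st()
s=cam('scene','s8.png'); g=s['frame'][:,:,::-1]; cv2.imwrite('pics/s8z.png',cv2.resize(g[140:260,220:340],None,fx=5,fy=5,interpolation=cv2.INTER_CUBIC))
E
```

```text
t 23.63 p [0.5085 0.2763 0.0727] phix 23.42 zt [-0.  0. -1.] j [-1.289   0.7788  1.0357  1.9296 -0.841   0.9455 -0.9954] 
F [-0.9049 -0.0054 -0.6444] T [-0.0289  0.1061 -0.0328] gap 0.09153438606504145
```

View pics/s8z.png

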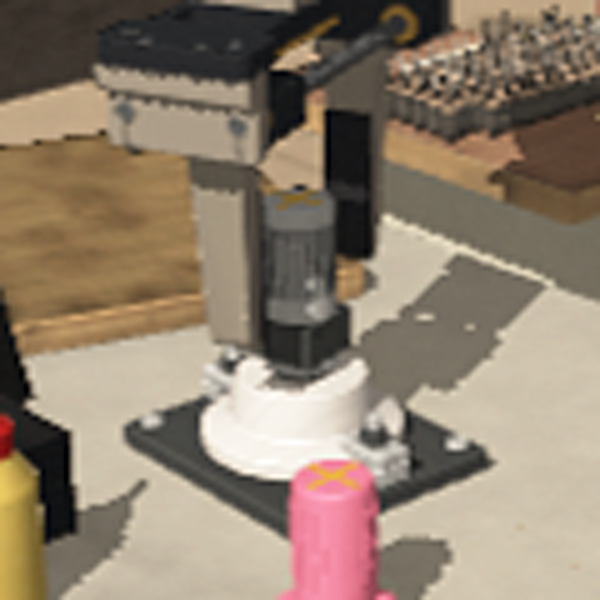

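The jaws are open and clear on both sides, and the driver stands upright on the tap. I'll retreat straight up.

Emit:
play_rows([
  [[0, 0, -0.1], [0, 0, 0]],
  [[0, 0, -0.2], [0, 0, 0]],
  [[0, 0, -0.3], [0, 0, 0]],
  [[0, 0, -0.5], [0, 0, 0]],
  [[0, 0, -0.7], [0, 0, 0]],
  [[0, 0, -0.8], [0, 0, 0]],
  [[0, 0, -0.8], [0, 0, 0]],
  [[0, 0, -0.7], [0, 0, 0]],
  [[0, 0, -0.5], [0, 0, 0]],
  [[0, 0, -0.3], [0, 0, 0]],
  [[0, 0, 0], [0, 0, 0]],
])

```text
time_s: 24.6
position: [0.5093, 0.2766, 0.1969]
orientation: [-0.001, 0.979, 0.203, 0.001]
force: [0.5, -0.1, -0.4]
finger_gap: 0.0919
```

```bash
python3 - <<'E'
from h import *
st()
s=cam('scene','s9.png');cam('top','t9.png'); g=s['frame'][:,:,::-1]; cv2.imwrite('pics/s9z.png',cv2.resize(g[140:260,220:340],None,fx=5,fy=5,interpolation=cv2.INTER_CUBIC))
E
```

```text
t 24.6 p [0.5093 0.2766 0.1969] phix 23.43 zt [ 0.0021  0.0018 -1.    ] j [-1.4036  0.6376  1.2119  1.8508 -0.6646  1.132  -1.1119] 
F [ 0.4769 -0.1107 -0.4322] T [-0.0465  0.1188 -0.0141] gap 0.09189150058133193
```

View pics/s9z.png

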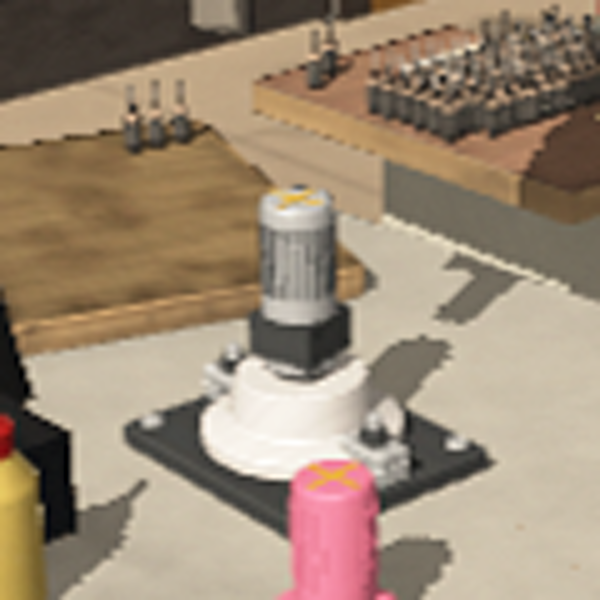

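View pics/t9.png

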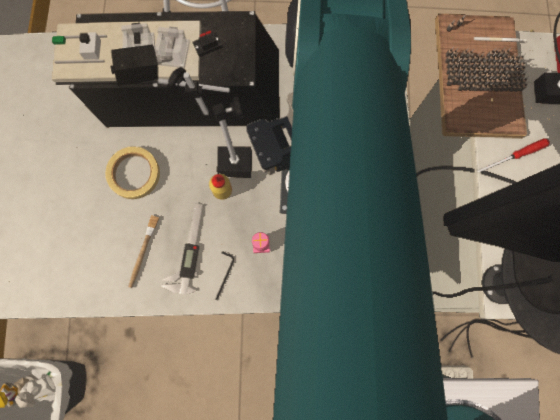

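```bash
python3 - <<'E'
from h import *
s=cam('scene'); f=s['frame']; S=cv2.cvtColor(f,cv2.COLOR_RGB2HSV).astype(float)
w=np.clip(S[...,1]-50,0,None); m=np.zeros_like(w); m[175:184,270:290]=1; w*=m
vv,uu=np.nonzero(w>20); print(len(uu))
P=plane(s,np.c_[uu,vv],.1145); ww=w[vv,uu]; cen=(P*ww[:,None]).sum(0)/ww.sum(); d=P-cen
rr=np.hypot(d[:,0],d[:,1]); k=rr>.004
z=(ww*np.exp(4j*np.arctan2(d[:,1],d[:,0])))[k].sum(); print(cen,np.degrees(np.angle(z))/4%90,abs(z)/ww[k].sum(),rr.max())
E
```

```text
105
[0.51271723 0.27339732 0.1145    ] 0.9551738122722266 0.12257193075962534 0.03297617917759553
```

```bash
python3 - <<'E'
from h import *
s=cam('scene'); f=s['frame']; S=cv2.cvtColor(f,cv2.COLOR_RGB2HSV).astype(float)[...,1]
vv,uu=np.mgrid[170:190,262:300]; P=plane(s,np.c_[uu.ravel(),vv.ravel()],.1145); ww=np.clip(S[vv,uu].ravel()-60,0,None)
cen=np.array([.508,.276])
for i in range(4):
    d=P[:,:2]-cen; rr=np.hypot(*d.T); k=rr<.0125; cen=cen+(d[k]*ww[k,None]).sum(0)/ww[k].sum()
d=P[:,:2]-cen; rr=np.hypot(*d.T); k=(rr<.012)&(rr>.004)
z=(ww*np.exp(4j*np.arctan2(d[:,1],d[:,0])))[k].sum(); print(k.sum(),cen,np.degrees(np.angle(z))/4%90,abs(z)/ww[k].sum())
E
```

```text
35 [0.50528424 0.27617637] 14.437319733293817 0.6561240134941869
```

The driver's cross now reads about 14.4°. The gripper's turning predicts 13.3°, so it did not slip. Handing in.

```bash
python3 -c "
from h import *
print(r.finish_job()); print(r.observe()['time_s'])"
```

```text
the job is handed in; nothing more can be done
None
the job is handed in; nothing more can be done
```

The job is done and handed in at about 24.7 s. The driver went fully down over the tap's square and was turned as asked, and it is left standing on the tap with the gripper clear above it.

- **Turning:** I turned the tap about 182° clockwise, then back about 90° (allowing about 11° for the socket's play). I then turned it forward to about 235° (about 4.1 rad), which is about 55° beyond the half turn.
- **Feeling the bottom:** While the tap was held still, the torque reading rose from about 0.05 to 0.10 to 0.185 N m over the last two small steps. That matches the expected steep rise. I stopped there, and the highest reading was 0.23 N m.
- **Last checks:**
  - The pictures show the driver upright on the tap.
  - The pink look-alike, oil bottle and caliper look unmoved. The jar was hidden under the arm in the last top view, so I did not check it at the end.
  - The yellow cross reads about 14.4°, against 13.3° expected from the turning, so the driver did not slip in the grip.
- **Uncertain or failed:**
  - The tap angles are worked out from the gripper's rotation and the point where the socket first took hold, so they are good to about ±4°. The tap itself was hidden under the driver.
  - My first attempt to read the cross in the last picture picked up background and was discarded.
  - Side forces of up to about 5 N showed while turning, from a small centring error.

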